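# Put the swapped desk things back in their own trays

## Task

The amber jar, the dropper vial and the hand stamp have been left in one another's trays. Stand each back in the middle of its own: the jar in the round tray, the vial in the square tray, the stamp in the oblong tray. The rubber mat is free if one has to wait there meanwhile; keep all three standing upright throughout.

Things in the scene. Friction and masses are not known exactly. Their poses are not given: they have to be found in the camera images.
- jar: Loose: small wide amber glass jar with a pale paper label and a black lid, standing, 48 mm in diameter, 72 mm tall over the lid, 0.12 kg; grip it round the body, about 35 mm up. Starts standing in the oblong tray. Origin: centre of its underside; z up along its axis.
- vial: Loose: small white plastic dropper vial with a pointed blue cap, standing, round body 23 mm in diameter up to 46 mm high, 64 mm tall over the cap, about 0.02 kg; grip it round the body. Starts standing in the round tray (a similar vial at the back of the desk has no part in this). Origin: centre of its underside; z up.
- stamp: Loose: hand stamp with a turned wooden knob, standing on its flat dark base of 27 x 46 mm (long side along y); the round knob is 28 mm in diameter, its top 70 mm above the underside, about 0.06 kg; grip the knob about 45 to 55 mm above the underside. Starts standing in the square tray (a similar stamp at the back left of the desk has no part in this). Origin: centre of its underside; z up.
- round_tray: Fixed: round stainless steel tray, 112 mm across the rim, 104 mm at the foot, rim 9 mm high, 3 mm wall, flat inside floor 3 mm above the origin; home of the jar. Origin: centre of its underside, on the desk top (z = 0).
- square_tray: Fixed: square stainless steel tray, 106 x 106 mm, rim 9 mm high, 3 mm wall, flat inside floor 3 mm above the origin; home of the vial. Origin: centre of its underside, on the desk top; x and y along its sides.
- oblong_tray: Fixed: oblong stainless steel tray, 96 mm (its x) by 166 mm (its y), rim 9 mm high, 3 mm wall, flat inside floor 3 mm above the origin; home of the stamp. Origin: centre of its underside, on the desk top.
- mat: Fixed: flat dark rubber mat with a pale line near its edge, 110 mm (its x) by 130 mm (its y), 3 mm thick, no rim, empty at the start; the free spot. Origin: centre of its underside, on the desk top. Low fixed things (up to 20 mm high) lie between the trays and the mat, a label roll (30 mm), a tape roll (48 mm) and taller equipment farther to the left and back; none is within 80 mm of the centre of a tray or the mat.
There are look-alikes about, which are no part of the job. Leave any brown look-alike of the square_tray alone. What is shaped like the stamp but purple is not meant.

How it is judged:
At the end, for the whole second after the job is handed in: Each thing stands upright (within 0.1 rad), at rest, on the floor of its own tray: jar in the round, vial in the square, stamp in the oblong tray, its underside centre within 15 mm of the tray's centre, seen from above (horizontal distance between jar and round_tray below 0.015 m and z of jar in the frame of round_tray below 0.008 m and angle between each of jar, vial, stamp's own z axis and vertical below 0.1 rad and linear speed of each of jar, vial, stamp below 0.02 m/s and horizontal distance between vial and square_tray below 0.015 m and z of vial in the frame of square_tray below 0.008 m and horizontal distance between stamp and oblong_tray below 0.015 m and z of stamp in the frame of oblong_tray below 0.008 m); the robot touches nothing.
It fails at once if the jar is tipped more than 0.6 rad from upright (angle between jar's own z axis and vertical above 0.6 rad).
It fails at once if the vial is tipped more than 0.6 rad from upright (angle between vial's own z axis and vertical above 0.6 rad).
It fails at once if the stamp is tipped more than 0.6 rad from upright (angle between stamp's own z axis and vertical above 0.6 rad).
It also fails if it takes over 112 s, if anything falls off the work surface, if the arm or the gripper's body presses on something with over 40 N, if the wrist force passes 120 N, or if a joint passes its speed limit or range.

## Robot

A 6-joint arm with a two-finger parallel gripper is mounted at the origin on a cart in front of the work surface, level with it; the furniture and walls round the work are solid. World frame = base frame: x ahead of the robot, y to its left, z up, the work surface at z = 0. Lengths are in m, angles in rad, forces in N, time in s.
With the tool pointing down it reaches from about 0.25 to 0.725 m from the base axis. Payload 4 kg.
Tool frame: the origin (TCP) lies midway between the tips of the shut fingers; the grasp point (between the pads) lies 19 mm behind it; x points along the fingers, y is the direction in which the jaws open and shut, and the axes are right-handed (so a half turn about x gives the same grasp; the last joint's range is limited). The gripper opens to 85 mm and grips with 20 to 120 N. Pads are 22 mm wide; open, the fingers measure 114 mm over their backs; the gripper's body (76 mm by 85 mm) begins 54 mm behind the grasp point. The pads swing forward as they close: fully open they stand 13 mm farther back than shut.
Start: joints at [-1.25, 0.241, 0.005, 1.335, 0, 1.571], TCP at [0.158, -0.474, 0.206] pointing down, gripper open.
Joint ranges: [-2.72, 2.72], [-1.05, 1.87], [-1.09, 1.28], [-1.99, 2.15], [-1.42, 1.44], [-3.14, 3.14]. Speed limits (rad/s): [2.79, 2.79, 3.14, 3.14, 3.14, 3.14].

## Interface

Orientations are given as a unit quaternion [x, y, z, w].
In Python, from workcell import * gives the robot as it stands.
- The arm moves only by the tool play_rows, never from a script. Its argument "plan" is a list of rows, each a list of 7 numbers: the shift along the tool's x, y, z in mm, then the turn, a rotation vector about the tool's x, y, z in rad, then the closure, from -1 (fully open) to 1 (shut). In form: [[x, y, z, rx, ry, rz, grip], ...]. A call has 1 to 20 rows; each row shifts and turns the commanded pose from where the row before left it, along the tool's axes as they then stand; what a row does not reach is not made up. A row lasts 1/12 s, in which the tool goes at most 41.7 mm and 7.16 degrees, less where a joint would pass 70% of its speed; a pose out of reach is approached as far as the arm can. A call with a gripper value outside its range is refused whole. The fingers move at their own pace and stop on an object; the grip force is fixed at half the most. Time passes only in rows, so rows that do not move let the fingers close. It gives the time, the measured TCP pose, the force and the opening at its end, in the units of the state.
- get_obs(): the state, without advancing time (a new reading comes with each control period).
- camera(name): name is "scene" or "top"; returns a dict with "frame" (400x640x3 uint8, red, green, blue), "depth" (400x640 float32, m along the optical axis (not along the pixel's ray), 0 where there is no reading), "fx", "fy", "cx", "cy" (pixels), "camera_from_world" (4x4, takes a point from world to camera coordinates). Camera axes: x right, y up, looking along -z (the intrinsics and any distortion apply to the point x, -y, -z); pixel columns grow to the right and rows downward; lengths in m; the calibration is good to about 2 mm. A picture is of the moment at which its call begins.
- job_done(): hands the job in, once; it reports no verdict.
Trained networks look in a picture, given as the dict that the camera call returned (one of the last four; its "shot" number tells which), for a name from the list of things; names that differ only in an ending like _2 or _b are one class to them, and where a whole thing is asked for, a point or a joint stands for the part that bears it (a point fixed in the world has none). Each returns a list of dicts, best first, with "confidence" (0 to 1); they miss things now and then, are a little off and sometimes report something else, mostly with a low value. They report only what shows in the picture. A call takes as long as a camera call. They do not tell look-alikes from the thing itself.
- search_frame(thing, picture): "centre" ([x, y, z] in m, in world coordinates, good to about 4 mm: the middle of the surface that is visible of it).
- pinpoint(thing, picture): "centre" ([x, y, z] in m, in world coordinates, good to about 4 mm: a listed point, or the origin of a listed thing).
The state is a dict: "clock": time; "joint_pos": joint angles; "joint_vel": joint speeds; "tau": joint torques, N m; "eef_pos": TCP position; "tool_rot": TCP orientation; "ft_force": force on the tool from outside, world axes, zero at the start; "ft_torque": the same for the moment, N m; "grip_width": finger opening in m.
Only numpy, scipy, OpenCV 4.12 (cv2) and the standard library are available. Lean on these libraries where they do the work, as an engineer would, in place of code of your own. Each camera call takes 0.05 s, during which the arm holds its last target. There are 200 camera calls.

## Working session

There is one attempt and no reset: what is moved stays moved. The work goes in short steps, Python scripts to look and compute and a tool call to move; the robot and the scene stay as the last step left them, time stands still between calls to the robot, and variables do not carry over. Pictures are saved under pics/ and viewed, about 12 in all and at most 16, crops included, and the job is handed in when it is done.

Besides the shell and the picture viewer there is one more tool, called after "Request:" as name(argument=value, ...) on one line, values as JSON. play_rows: Moves the arm, as the interface text tells. Its arguments: {"type":"object","properties":{"plan":{"type":"array","items":{"type":"array","items":{"type":"number"}}}},"required":["plan"]}

```bash
ls; mkdir -p pics; python3 - <<'E'
from workcell import *
import cv2,numpy as np
o=get_obs();print({k:np.round(v,3).tolist() for k,v in o.items()})
for c in("top","scene"):
    p=camera(c);cv2.imwrite(f"pics/{c}0.png",cv2.cvtColor(p["frame"],cv2.COLOR_RGB2BGR))
    print(c,p["fx"],p["cx"],p["cy"],np.round(p["camera_from_world"],3).tolist(), p.keys())
    for t in "jar vial stamp round_tray square_tray oblong_tray mat".split():
        print(t,[(np.round(d["centre"],3).tolist(),round(d["confidence"],2)) for d in pinpoint(t,p)])
E
```

```text
pics
{'clock': 0.0, 'joint_pos': [-1.25, 0.241, 0.004, 1.335, 0.0, 1.571], 'joint_vel': [-0.002, 0.0, -0.001, 0.0, -0.001, -0.001], 'tau': [0.0, -37.232, 25.241, 0.017, 0.0, -0.0], 'eef_pos': [0.157, -0.474, 0.205], 'tool_rot': [-0.698, -0.114, 0.698, -0.112], 'ft_force': [-0.603, 0.065, 0.114], 'ft_torque': [0.011, 0.006, 0.014], 'grip_width': 0.085}
top 496.6231862423887 321.79803931604897 201.61927788976692 [[0.026, -0.999, 0.027, -0.11], [0.997, 0.028, 0.078, -0.59], [-0.079, 0.025, 0.997, -1.328], [0.0, 0.0, 0.0, 1.0]] dict_keys(['frame', 'depth', 'fx', 'fy', 'cx', 'cy', 'camera_from_world', 'shot'])
jar [([0.422, -0.119, 0.007], 0.75)]
vial [([0.448, 0.341, 0.003], 0.48)]
stamp [([0.703, -0.255, -0.001], 0.66), ([0.58, -0.311, 0.008], 0.64)]
round_tray [([0.578, -0.305, -0.002], 0.68), ([0.455, 0.326, -0.0], 0.63)]
square_tray [([0.582, -0.306, -0.001], 0.95), ([0.613, -0.474, 0.002], 0.85)]
oblong_tray [([0.437, -0.115, -0.005], 0.61)]
mat [([0.616, 0.087, 0.002], 0.85)]
scene 453.375152658374 321.3051338346919 203.9347001748072 [[-0.871, -0.491, 0.01, 0.449], [0.363, -0.63, 0.687, -0.271], [-0.331, 0.602, 0.727, -0.987], [0.0, 0.0, 0.0, 1.0]] dict_keys(['frame', 'depth', 'fx', 'fy', 'cx', 'cy', 'camera_from_world', 'shot'])
jar [([0.422, -0.118, 0.007], 0.56), ([0.44, -0.113, 0.001], 0.23)]
vial [([0.449, 0.339, 0.002], 0.53)]
stamp [([0.705, -0.257, 0.001], 0.77), ([0.578, -0.304, 0.004], 0.51)]
round_tray [([0.455, 0.328, 0.002], 0.58)]
square_tray [([0.609, -0.476, 0.0], 0.96), ([0.584, -0.306, -0.001], 0.92), ([0.578, -0.306, 0.004], 0.6)]
oblong_tray [([0.439, -0.114, 0.003], 0.83)]
mat [([0.619, 0.091, -0.001], 0.88)]
```

View pics/top0.png

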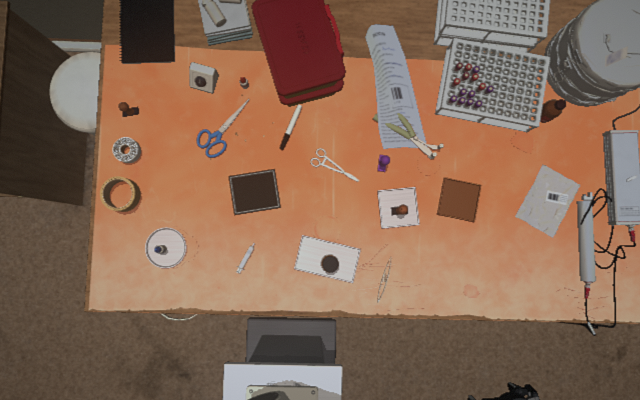

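View pics/scene0.png

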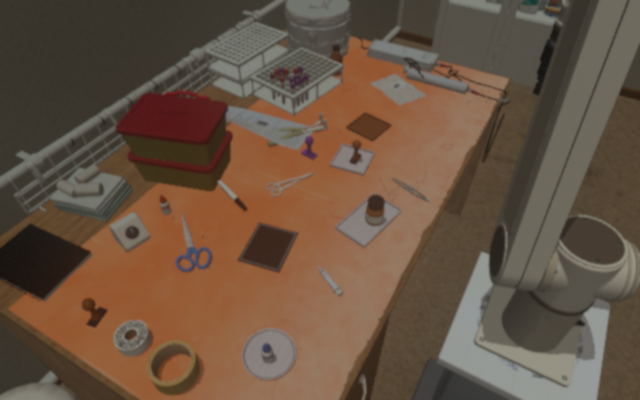

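The top view shows the jar in the oblong tray at (331,264), the vial in the round tray at (161,250) and the stamp in the steel square tray at (400,208). The mat is at (255,192). The brown tray at (459,199) and the purple stamp at (384,162) are decoys. Next I'll measure everything more precisely from depth.

```bash
cat > h.py <<'E'
from workcell import *
import cv2,numpy as np
TR={"round":(.455,.327),"square":(.582,-.306),"oblong":(.438,-.115),"mat":(.617,.088)}
def cloud(p):
    v,u=np.mgrid[:400,:640]; d=p["depth"].astype(float)
    c=np.stack([(u-p["cx"])*d/p["fx"],-(v-p["cy"])*d/p["fy"],-d,np.ones_like(d)],-1)
    return (c@np.linalg.inv(p["camera_from_world"]).T)[...,:3]
def proj(p,X):
    c=np.c_[X,np.ones(len(X))]@p["camera_from_world"].T
    return np.c_[p["cx"]-p["fx"]*c[:,0]/c[:,2],p["cy"]+p["fy"]*c[:,1]/c[:,2]]
def rect(p,c,z,r=.12,s=2000):  # top-down map, row=x-, col=y-
    q=np.array([[c[0]+r,c[1]+r,z],[c[0]+r,c[1]-r,z],[c[0]-r,c[1]-r,z],[c[0]-r,c[1]+r,z]])
    n=int(2*r*s);H=cv2.getPerspectiveTransform(proj(p,q).astype(np.float32),np.float32([[0,0],[n,0],[n,n],[0,n]]))
    return cv2.warpPerspective(p["frame"],H,(n,n),flags=cv2.INTER_CUBIC)
def objs(p,cs,z0=.03,R=.05):
    W=cloud(p)
    for n,c in cs.items():
        m=(np.hypot(W[...,0]-c[0],W[...,1]-c[1])<R)&(W[...,2]>z0)&(p["depth"]>0)
        X=W[m]
        if len(X)<4: print(n,"none");continue
        t=X[X[:,2]>X[:,2].max()-.012]
        print(n,len(X),"zmax",X[:,2].max().round(4),"mid",((X.min(0)+X.max(0))/2).round(4),"mean",X.mean(0).round(4),"topmean",t.mean(0).round(4),len(t),"ext",np.ptp(X,0).round(3))
E
python3 - <<'E'
from h import *
p=camera("top");tiles=[]
for n,c in TR.items():
    z=.003 if n=="mat" else .009
    im=rect(p,c,z);hsv=cv2.cvtColor(im,cv2.COLOR_RGB2HSV)
    m=((hsv[...,1]<110)|(hsv[...,2]<90)).astype(np.uint8)*255
    m=cv2.morphologyEx(m,cv2.MORPH_OPEN,np.ones((9,9)))
    k=[a for a in cv2.findContours(m,cv2.RETR_EXTERNAL,cv2.CHAIN_APPROX_NONE)[0]]
    a=max(k,key=cv2.contourArea);(x,y),(w,h),t=cv2.minAreaRect(a)
    print(n,"x",round(c[0]+.12-y/2000,4),"y",round(c[1]+.12-x/2000,4),"size",w/2,h/2,"ang",t)
    im=im.copy();cv2.drawContours(im,[a],-1,(0,255,0),2);tiles.append(cv2.resize(im,(300,300)))
cv2.imwrite("pics/rect.png",cv2.cvtColor(np.vstack([np.hstack(tiles[:2]),np.hstack(tiles[2:])]),cv2.COLOR_RGB2BGR))
objs(p,TR)
s=camera("scene");objs(s,TR)
E
```

```text
round x 0.4255 y 0.3273 size 239.49996948242188 179.99996948242188 ang 0.0
square x 0.5847 y -0.3055 size 108.96450805664062 110.51494598388672 ang 82.87498474121094
oblong x 0.411 y -0.1148 size 185.0 239.5 ang 90.0
mat x 0.6174 y 0.0932 size 108.86712646484375 128.4989776611328 ang 79.27961730957031
round 68 zmax 0.0698 mid [0.4538 0.335  0.0507] mean [0.4545 0.3336 0.0472] topmean [0.4547 0.3374 0.0622] 10 ext [0.021 0.018 0.038]
square 80 zmax 0.0752 mid [ 0.5777 -0.3072  0.0657] mean [ 0.5765 -0.3063  0.0689] topmean [ 0.5766 -0.3069  0.0696] 73 ext [0.024 0.025 0.019]
oblong 259 zmax 0.0821 mid [ 0.428  -0.1178  0.0574] mean [ 0.4289 -0.1163  0.0695] topmean [ 0.4273 -0.1173  0.0748] 202 ext [0.048 0.046 0.049]
mat none
round 138 zmax 0.0703 mid [0.4506 0.3374 0.0507] mean [0.4484 0.3395 0.0485] topmean [0.4506 0.3371 0.0644] 27 ext [0.02  0.02  0.039]
square 91 zmax 0.0762 mid [ 0.5728 -0.3087  0.054 ] mean [ 0.5719 -0.3044  0.0602] topmean [ 0.5727 -0.3055  0.0706] 45 ext [0.025 0.029 0.044]
oblong 398 zmax 0.0798 mid [ 0.4244 -0.118   0.055 ] mean [ 0.4217 -0.1103  0.0615] topmean [ 0.4239 -0.1163  0.0753] 200 ext [0.047 0.048 0.05 ]
mat none
```

View pics/rect.png

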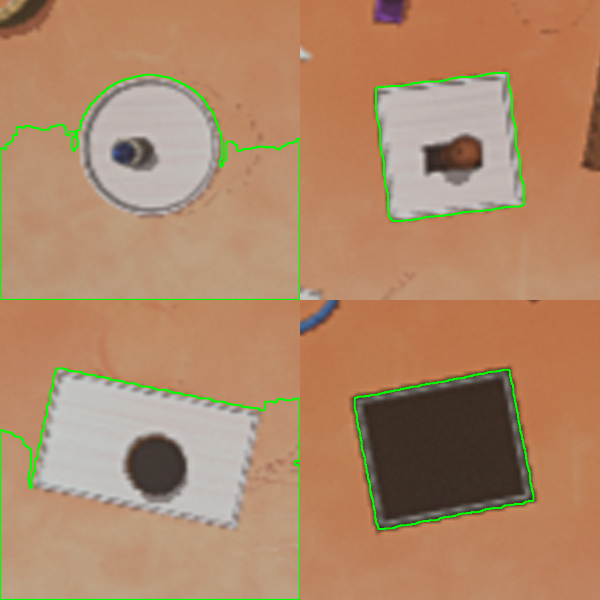

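```bash
cat >> h.py <<'E'
from scipy.spatial.transform import Rotation as Ro
def go(t=None,yaw=None):
    o=get_obs();R=Ro.from_quat(o["tool_rot"]);M=R.as_matrix();p=np.array(o["eef_pos"])
    y=np.degrees(np.arctan2(M[1,1],M[0,1]))
    print("clock",round(o["clock"],2),"tcp",p.round(4),"x-axis",M[:,0].round(3),"jaw yaw deg",y.round(1),"z-axis",M[:,2].round(3),"q",np.round(o["joint_pos"],2),"F",np.round(o["ft_force"],1),"w",round(o["grip_width"],4))
    if t is not None: print("shift mm tool:",(M.T@(np.array(t)-p)*1000).round(1))
E
python3 - <<'E'
from h import *
go((.426,-.117,.15))
p=camera("top")
for n,T in (("round",75),("oblong",75),("square",90)):
    c=TR[n];im=rect(p,c,.009);hsv=cv2.cvtColor(im,cv2.COLOR_RGB2HSV)
    for T in (50,65,80):
        m=(hsv[...,1]<T).astype(np.uint8)*255
        m=cv2.morphologyEx(m,cv2.MORPH_OPEN,np.ones((25,25)))
        a=max(cv2.findContours(m,cv2.RETR_EXTERNAL,cv2.CHAIN_APPROX_NONE)[0],key=cv2.contourArea);a=cv2.convexHull(a);(x,y),(w,h),t=cv2.minAreaRect(a)
        print(n,T,"x",round(c[0]+.12-y/2000,4),"y",round(c[1]+.12-x/2000,4),"size",w/2,h/2,"ang",round(t,1))
E
```

```text
clock 0.9 tcp [ 0.1577 -0.4745  0.2061] x-axis [ 0. -0. -1.] jaw yaw deg -71.6 z-axis [-0.949 -0.315  0.   ] q [-1.25  0.24  0.01  1.34 -0.    1.57] F [0.4 0.4 0.2] w 0.0853
shift mm tool: [  56.1 -254.7 -367.4]
round 50 x 0.4575 y 0.3277 size 107.0 109.5 ang 90.0
round 65 x 0.4575 y 0.3277 size 109.0 110.5 ang 90.0
round 80 x 0.4577 y 0.3275 size 110.5 112.0 ang 90.0
oblong 50 x 0.4385 y -0.1125 size 166.12191772460938 96.25330352783203 ang 12.0
oblong 65 x 0.4384 y -0.1125 size 167.06590270996094 97.332763671875 ang 11.8
oblong 80 x 0.4381 y -0.1126 size 168.83001708984375 98.732666015625 ang 11.8
square 50 x 0.585 y -0.305 size 106.05696868896484 106.51148223876953 ang 82.8
square 65 x 0.5849 y -0.3051 size 106.84529876708984 107.40802001953125 ang 82.9
square 80 x 0.5848 y -0.3051 size 107.5381088256836 108.3443374633789 ang 82.9
```

Request:
play_rows(plan=[[0,-8,-11.5,0,0,0,-1],[0,-16,-23,0,0,0,-1],[0,-16,-23,0,0,0,-1],[0,-16,-23,0,0,0,-1],[0,-16,-23,0,0,0,-1],[0,-16,-23,0,0,0,-1],[0,-16,-23,0,0,0,-1],[0,-16,-23,0,0,0,-1],[0,-16,-23,0,0,0,-1],[6,-16,-23,0,0,0,-1],[10,-16,-23,0,0,0,-1],[10,-16,-23,0,0,0,-1],[10,-16,-23,0,0,0,-1],[10,-16,-23,0,0,0,-1],[10,-16,-23,0,0,0,-1],[0,-16,-23,0,0,0,-1],[0,-7,-11,0,0,0,-1],[0,0,0,0,0,0,-1],[0,0,0,0,0,0,-1]])

```text
clock: 2.53
eef_pos: [0.4259, -0.1157, 0.15]
tool_rot: [-0.698, -0.114, 0.698, -0.114]
ft_force: [-1.0, -0.8, 0.2]
grip_width: 0.0856
```

```bash
python3 - <<'E'
from h import *
go((.426,-.117,.018))
s=camera("scene");cv2.imwrite("pics/s1.png",cv2.cvtColor(s["frame"],cv2.COLOR_RGB2BGR)[100:350,180:580])
E
```

```text
clock 2.53 tcp [ 0.4259 -0.1157  0.15  ] x-axis [-0.001 -0.    -1.   ] jaw yaw deg -71.5 z-axis [-0.948 -0.318  0.001] q [-0.26  0.16 -0.25  1.16 -0.    2.55] F [-1.  -0.8  0.2] w 0.0856
shift mm tool: [132.    1.3   0.3]
```

View pics/s1.png

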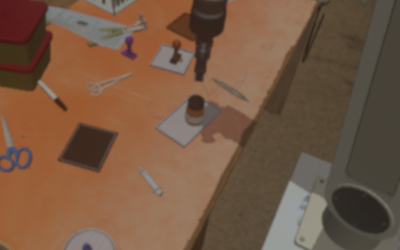

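The fingers are over the jar (crop (195,105)), with a clear way down.

Request:
play_rows(plan=[[8,1,0,0,0,0,-1],[14,0,0,0,0,0,-1],[14,0,0,0,0,0,-1],[14,0,0,0,0,0,-1],[14,0,0,0,0,0,-1],[14,0,0,0,0,0,-1],[14,0,0,0,0,0,-1],[14,0,0,0,0,0,-1],[14,0,0,0,0,0,-1],[8,0,0,0,0,0,-1],[4,0,0,0,0,0,-1],[0,0,0,0,0,0,1],[0,0,0,0,0,0,1],[0,0,0,0,0,0,1],[0,0,0,0,0,0,1],[0,0,0,0,0,0,1],[0,0,0,0,0,0,1],[0,0,0,0,0,0,1],[0,0,0,0,0,0,1]])

```text
clock: 4.17
eef_pos: [0.4273, -0.1178, 0.0192]
tool_rot: [0.699, 0.113, -0.697, 0.113]
ft_force: [-0.9, -0.4, 6.4]
grip_width: 0.0419
```

Request:
play_rows(plan=[[0,0,0,0,0,0,1],[0,0,0,0,0,0,1]])

```text
clock: 4.33
eef_pos: [0.4273, -0.1178, 0.0192]
tool_rot: [0.699, 0.113, -0.697, 0.113]
ft_force: [-1.2, -0.3, 6.2]
grip_width: 0.042
```

```bash
python3 - <<'E'
from h import *
go()
s=camera("scene");objs(s,{"oblong":TR["oblong"]},.012)
a=cv2.cvtColor(s["frame"],cv2.COLOR_RGB2BGR)[140:280,300:460];b=cv2.cvtColor(camera("top")["frame"],cv2.COLOR_RGB2BGR)[200:320,270:430]
cv2.imwrite("pics/s2.png",np.vstack([cv2.resize(a,None,fx=2.4,fy=2.4),cv2.resize(b,None,fx=2.4,fy=2)]))
E
```

```text
clock 4.33 tcp [ 0.4273 -0.1178  0.0192] x-axis [ 0.002 -0.001 -1.   ] jaw yaw deg -71.6 z-axis [-0.949 -0.315 -0.002] q [-0.27  0.31 -0.44  0.82 -0.    2.55] F [-1.2 -0.3  6.2] w 0.042
oblong 4336 zmax 0.5315 mid [ 0.4353 -0.1138  0.2718] mean [ 0.4296 -0.0884  0.3191] topmean [ 0.4052 -0.0844  0.5235] 28 ext [0.094 0.092 0.52 ]
```

View pics/s2.png

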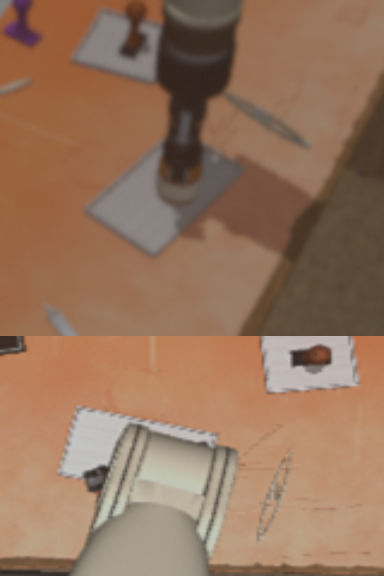

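Request:
play_rows(plan=[[-4,0,0,0,0,0,1],[-8,0,0,0,0,0,1],[-12,0,0,0,0,0,1],[-12,0,0,0,0,0,1],[-12,0,0,0,0,0,1],[-8,0,0,0,0,0,1],[-4,0,0,0,0,0,1],[0,0,0,0,0,0,1],[0,0,0,0,0,0,1]])

```text
clock: 5.18
eef_pos: [0.4262, -0.1175, 0.078]
tool_rot: [-0.698, -0.113, 0.698, -0.113]
ft_force: [-0.5, -0.2, -1.7]
grip_width: 0.0417
```

```bash
python3 - <<'E'
from h import *
go((.617,.093,.082))
s=camera("scene");a=cv2.cvtColor(s["frame"],cv2.COLOR_RGB2BGR)[120:280,300:460]
cv2.imwrite("pics/s3.png",cv2.resize(a,None,fx=3,fy=3))
E
```

```text
clock 5.18 tcp [ 0.4262 -0.1175  0.078 ] x-axis [-0.  0. -1.] jaw yaw deg -71.6 z-axis [-0.949 -0.315  0.   ] q [-0.27  0.23 -0.36  0.98  0.    2.55] F [-0.5 -0.2 -1.7] w 0.0417
shift mm tool: [  -4.  -139.6 -247.5]
```

View pics/s3.png

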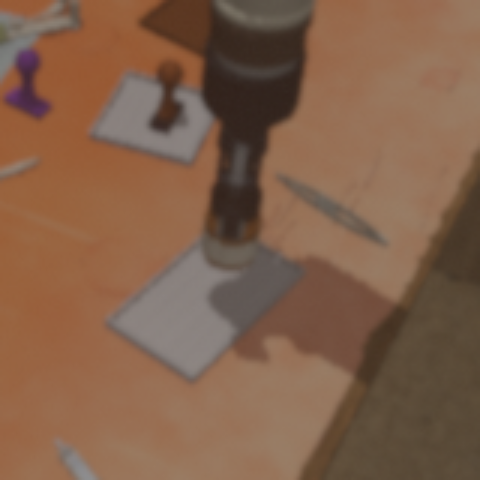

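The jar is held upright and the measured load fits its weight. Next it goes to the mat.

Request:
play_rows(plan=[[0,-4,-7,0,0,0,1],[0,-9,-16,0,0,0,1],[0,-11,-19.5,0,0,0,1],[0,-11,-19.5,0,0,0,1],[0,-11,-19.5,0,0,0,1],[0,-11,-19.5,0,0,0,1],[0,-11,-19.5,0,0,0,1],[0,-11,-19.5,0,0,0,1],[0,-11,-19.5,0,0,0,1],[0,-11,-19.5,0,0,0,1],[0,-11,-19.5,0,0,0,1],[0,-11,-19.5,0,0,0,1],[0,-9.5,-16.5,0,0,0,1],[0,-6,-9,0,0,0,1],[0,-2.5,-4,0,0,0,1],[8,0,0,0,0,0,1],[12,0,0,0,0,0,1],[12,0,0,0,0,0,1],[10,0,0,0,0,0,1],[0,0,0,0,0,0,1]])

```text
clock: 6.9
eef_pos: [0.6137, 0.0933, 0.0326]
tool_rot: [-0.696, -0.113, 0.7, -0.113]
ft_force: [0.1, -0.7, -0.7]
grip_width: 0.0422
```

Request:
play_rows(plan=[[5,0,0,0,0,0,1],[4,0,0,0,0,0,1],[3,0,0,0,0,0,1],[0,0,0,0,0,0,1],[0,0,0,0,0,0,1]])

```text
clock: 7.32
eef_pos: [0.6169, 0.0942, 0.0243]
tool_rot: [0.698, 0.113, -0.698, 0.113]
ft_force: [0.1, -0.5, -0.8]
grip_width: 0.0419
```

Request:
play_rows(plan=[[2,0,0,0,0,0,1],[2,0,0,0,0,0,1],[0,0,0,0,0,0,1],[0,0,0,0,0,0,1]])

```text
clock: 7.65
eef_pos: [0.6166, 0.0943, 0.02]
tool_rot: [-0.698, -0.113, 0.698, -0.113]
ft_force: [0.1, 0.7, -1.0]
grip_width: 0.0421
```

Request:
play_rows(plan=[[1,0,0,0,0,0,1],[0,0,0,0,0,0,1],[0,0,0,0,0,0,-1],[0,0,0,0,0,0,-1],[0,0,0,0,0,0,-1],[0,0,0,0,0,0,-1],[0,0,0,0,0,0,-1],[0,0,0,0,0,0,-1],[-8,0,0,0,0,0,-1],[-16,0,0,0,0,0,-1],[-24,0,0,0,0,0,-1],[-24,0,0,0,0,0,-1],[-24,0,0,0,0,0,-1],[-16,0,0,0,0,0,-1],[-8,0,0,0,0,0,-1],[0,0,0,0,0,0,-1]])

```text
clock: 8.98
eef_pos: [0.6184, 0.0945, 0.1421]
tool_rot: [0.7, 0.113, -0.696, 0.113]
ft_force: [-0.5, -0.8, -0.4]
grip_width: 0.0853
```

```bash
python3 - <<'E'
from h import *
go((.575,-.307,.13))
objs(camera("scene"),{"mat":(.617,.094)},.02,.035)
objs(camera("scene"),{"stamp":(.575,-.307)},.03)
E
```

```text
clock 8.98 tcp [0.6184 0.0945 0.1421] x-axis [ 0.005  0.001 -1.   ] jaw yaw deg -71.6 z-axis [-0.949 -0.315 -0.005] q [ 0.15  0.52  0.25  1.29 -0.    2.97] F [-0.5 -0.8 -0.4] w 0.0853
shift mm tool: [ 11.6 367.4 167.9]
mat 2034 zmax 0.6221 mid [0.6144 0.0953 0.3211] mean [0.607  0.1141 0.312 ] topmean [0.6118 0.1237 0.6193] 39 ext [0.065 0.067 0.602]
stamp 91 zmax 0.0749 mid [ 0.5741 -0.3093  0.0526] mean [ 0.5722 -0.3049  0.0598] topmean [ 0.5719 -0.3054  0.0691] 52 ext [0.026 0.029 0.045]
```

Request:
play_rows(plan=[[0,8,3.7,0,0,0,-1],[0,16,7.3,0,0,0,-1],[0,24.5,11.2,0,0,0,-1],[0,24.5,11.2,0,0,0,-1],[0,24.5,11.2,0,0,0,-1],[0,24.5,11.2,0,0,0,-1],[0,24.5,11.2,0,0,0,-1],[0,24.5,11.2,0,0,0,-1],[0,24.5,11.2,0,0,0,-1],[0,24.5,11.2,0,0,0,-1],[0,24.5,11.2,0,0,0,-1],[0,24.5,11.2,0,0,0,-1],[0,24.5,11.2,0,0,0,-1],[0,24.5,11.2,0,0,0,-1],[0,24.5,11.2,0,0,0,-1],[0,16,7.3,0,0,0,-1],[0,9,4,0,0,0,-1],[0,0,0,0,0,0,-1],[0,0,0,0,0,0,-1]])

```text
clock: 10.67
eef_pos: [0.5724, -0.3072, 0.1378]
tool_rot: [-0.697, -0.113, 0.699, -0.112]
ft_force: [-0.0, 0.8, 1.2]
grip_width: 0.0855
```

```bash
python3 - <<'E'
from h import *
go((.575,-.307,.034))
p=camera("top");objs(p,{"jar":(.617,.094)},.02,.04)
p=camera("scene");objs(p,{"jar":(.617,.094),"stamp":(.575,-.307)},.02,.04)
E
```

```text
clock 10.67 tcp [ 0.5724 -0.3072  0.1378] x-axis [-0.002  0.002 -1.   ] jaw yaw deg -71.7 z-axis [-0.949 -0.314  0.001] q [-0.49  0.58  0.33  1.33  0.    2.33] F [-0.   0.8  1.2] w 0.0855
shift mm tool: [103.8   0.8  -2.6]
jar 281 zmax 0.0827 mid [0.6161 0.0924 0.0522] mean [0.6148 0.091  0.0667] topmean [0.6173 0.0942 0.0749] 186 ext [0.045 0.046 0.061]
jar 493 zmax 0.0795 mid [0.6127 0.0941 0.0498] mean [0.6084 0.1005 0.0578] topmean [0.6129 0.0947 0.0751] 227 ext [0.046 0.048 0.059]
stamp 1983 zmax 0.4891 mid [ 0.5736 -0.2975  0.2548] mean [ 0.5667 -0.2833  0.353 ] topmean [ 0.585  -0.2743  0.4816] 37 ext [0.077 0.06  0.469]
```

Request:
play_rows(plan=[[6,1,-2.5,0,0,0,-1],[12,0,0,0,0,0,-1],[14,0,0,0,0,0,-1],[14,0,0,0,0,0,-1],[14,0,0,0,0,0,-1],[14,0,0,0,0,0,-1],[14,0,0,0,0,0,-1],[8,0,0,0,0,0,-1],[6,0,0,0,0,0,-1],[0,0,0,0,0,0,-1],[0,0,0,0,0,0,-1]])

```text
clock: 11.68
eef_pos: [0.5762, -0.3072, 0.0372]
tool_rot: [0.698, 0.113, -0.698, 0.113]
ft_force: [0.3, -0.8, 0.3]
grip_width: 0.0852
```

```bash
python3 - <<'E'
from h import *
go((.5765,-.307,.034))
s=camera("scene");a=cv2.cvtColor(s["frame"],cv2.COLOR_RGB2BGR)[60:220,270:430]
cv2.imwrite("pics/s4.png",cv2.resize(a,None,fx=3,fy=3))
E
```

```text
clock 11.68 tcp [ 0.5762 -0.3072  0.0372] x-axis [ 0.  0. -1.] jaw yaw deg -71.6 z-axis [-0.949 -0.316 -0.   ] q [-0.49  0.65  0.19  1.11  0.    2.33] F [ 0.3 -0.8  0.3] w 0.0852
shift mm tool: [ 3.2 -0.1 -0.3]
```

View pics/s4.png

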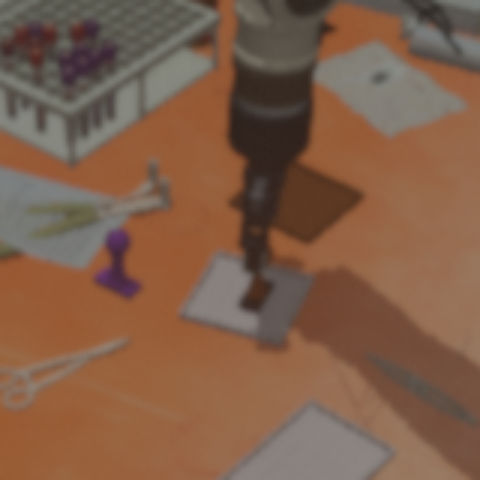

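Fingers straddle the knob. Lower 4 mm and grip.

Request:
play_rows(plan=[[4,0,0,0,0,0,-1],[0,0,0,0,0,0,1],[0,0,0,0,0,0,1],[0,0,0,0,0,0,1],[0,0,0,0,0,0,1],[0,0,0,0,0,0,1],[0,0,0,0,0,0,1],[0,0,0,0,0,0,1],[0,0,0,0,0,0,1],[0,0,0,0,0,0,1],[-4,0,0,0,0,0,1],[-8,0,0,0,0,0,1],[-14,0,0,0,0,0,1],[-14,0,0,0,0,0,1],[-10,0,0,0,0,0,1],[0,0,0,0,0,0,1],[0,0,0,0,0,0,1]])

```text
clock: 13.15
eef_pos: [0.5764, -0.3078, 0.0838]
tool_rot: [0.698, 0.113, -0.698, 0.113]
ft_force: [-0.7, 0.4, -0.5]
grip_width: 0.0226
```

```bash
python3 - <<'E'
from h import *
go((.4384,-.1126,.083))
s=camera("scene");a=cv2.cvtColor(s["frame"],cv2.COLOR_RGB2BGR)[60:220,270:430]
cv2.imwrite("pics/s5.png",cv2.resize(a,None,fx=3,fy=3))
E
```

```text
clock 13.15 tcp [ 0.5764 -0.3078  0.0838] x-axis [ 0.001 -0.001 -1.   ] jaw yaw deg -71.6 z-axis [-0.949 -0.315 -0.001] q [-0.49  0.61  0.25  1.21  0.    2.33] F [-0.7  0.4 -0.5] w 0.0226
shift mm tool: [   0.5 -228.7   69.4]
```

View pics/s5.png

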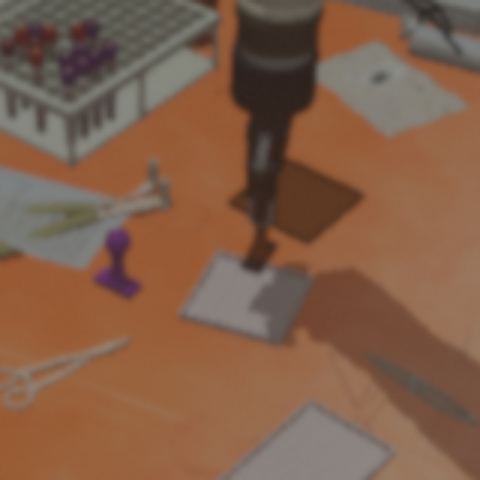

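The stamp is held upright above the tray. On to the oblong tray.

Request:
play_rows(plan=[[0,-8,2.4,0,0,0,1],[0,-16,4.9,0,0,0,1],[0,-20,6.1,0,0,0,1],[0,-20,6.1,0,0,0,1],[0,-20,6.1,0,0,0,1],[0,-20,6.1,0,0,0,1],[0,-20,6.1,0,0,0,1],[0,-20,6.1,0,0,0,1],[0,-20,6.1,0,0,0,1],[0,-20,6.1,0,0,0,1],[0,-20,6.1,0,0,0,1],[0,-14,4.2,0,0,0,1],[0,-8,2.4,0,0,0,1],[0,-3,1,0,0,0,1],[8,0,0,0,0,0,1],[12,0,0,0,0,0,1],[10,0,0,0,0,0,1],[6,0,0,0,0,0,1],[4,0,0,0,0,0,1],[0,0,0,0,0,0,1]])

```text
clock: 14.87
eef_pos: [0.4371, -0.1125, 0.0419]
tool_rot: [-0.697, -0.113, 0.699, -0.112]
ft_force: [0.5, 0.2, -0.6]
grip_width: 0.0227
```

```bash
python3 - <<'E'
from h import *
go((.4384,-.1126,.035))
E
```

```text
clock 14.87 tcp [ 0.4371 -0.1125  0.0419] x-axis [-0.002  0.    -1.   ] jaw yaw deg -71.7 z-axis [-0.949 -0.315  0.002] q [-0.25  0.29 -0.39  0.89 -0.    2.57] F [ 0.5  0.2 -0.6] w 0.0227
shift mm tool: [ 6.9  0.5 -1.3]
```

Request:
play_rows(plan=[[4,0,0,0,0,0,1],[3,0,0,0,0,0,1],[2,0,0,0,0,0,1],[0,0,0,0,0,0,1],[0,0,0,0,0,0,1]])

```text
clock: 15.28
eef_pos: [0.4376, -0.1123, 0.0342]
tool_rot: [0.698, 0.113, -0.698, 0.113]
ft_force: [0.1, -0.3, 0.1]
grip_width: 0.0228
```

Request:
play_rows(plan=[[0.7,0,0,0,0,0,1],[0,0,0,0,0,0,1],[0,0,0,0,0,0,-1],[0,0,0,0,0,0,-1],[0,0,0,0,0,0,-1],[0,0,0,0,0,0,-1],[0,0,0,0,0,0,-1],[0,0,0,0,0,0,-1],[-8,0,0,0,0,0,-1],[-16,0,0,0,0,0,-1],[-20,0,0,0,0,0,-1],[-20,0,0,0,0,0,-1],[-20,0,0,-0.08,0,0,-1],[-12,0,0,-0.11,0,0,-1],[-4,0,0,-0.11,0,0,-1],[0,0,0,-0.11,0,0,-1],[0,0,0,-0.11,0,0,-1],[0,0,0,-0.03,0,0,-1],[0,0,0,0,0,0,-1]])

```text
clock: 16.87
eef_pos: [0.4376, -0.1123, 0.1341]
tool_rot: [0.641, 0.298, -0.641, 0.299]
ft_force: [-0.9, -0.1, -0.0]
grip_width: 0.0858
```

```bash
python3 - <<'E'
from h import *
go((.4545,.335,.13))
E
```

```text
clock 16.87 tcp [ 0.4376 -0.1123  0.1341] x-axis [ 0.001 -0.    -1.   ] jaw yaw deg -40.1 z-axis [-0.644 -0.765 -0.   ] q [-0.25  0.19 -0.25  1.13 -0.    2.02] F [-0.9 -0.1 -0. ] w 0.0858
shift mm tool: [   4.  -275.1 -353.1]
```

Request:
play_rows(plan=[[0,-8,-10.3,0,0,0,-1],[0,-14,-18,0,0,0,-1],[0,-17.5,-22.5,0,0,0,-1],[0,-17.5,-22.5,0,0,0,-1],[0,-17.5,-22.5,0,0,0,-1],[0,-17.5,-22.5,0,0,0,-1],[0,-17.5,-22.5,0,0,0,-1],[0,-17.5,-22.5,0,0,0,-1],[0,-17.5,-22.5,0,0,0,-1],[0,-17.5,-22.5,0,0,0,-1],[0,-17.5,-22.5,0,0,0,-1],[0,-17.5,-22.5,0,0,0,-1],[0,-17.5,-22.5,0,0,0,-1],[0,-17.5,-22.5,0,0,0,-1],[0,-17.5,-22.5,0,0,0,-1],[0,-14,-18,0,0,0,-1],[0,-8,-10.3,0,0,0,-1],[0,-3.6,-4,0,0,0,-1],[0,0,0,0,0,0,-1],[0,0,0,0,0,0,-1]])

```text
clock: 18.53
eef_pos: [0.4544, 0.3341, 0.1333]
tool_rot: [-0.641, -0.298, 0.642, -0.298]
ft_force: [0.9, 0.6, 0.3]
grip_width: 0.0855
```

```bash
python3 - <<'E'
from h import *
go((.4545,.335,.018))
p=camera("top");objs(p,{"stamp":(.4384,-.1126)},.02,.04)
print([(np.round(d["centre"],3).tolist(),round(d["confidence"],2)) for d in pinpoint("stamp",p)])
s=camera("scene");objs(s,{"stamp":(.4384,-.1126)},.02,.04)
a=cv2.cvtColor(s["frame"],cv2.COLOR_RGB2BGR)[150:400,180:430]
cv2.imwrite("pics/s6.png",cv2.resize(a,None,fx=2.2,fy=2.2))
E
```

```text
clock 18.53 tcp [0.4544 0.3341 0.1333] x-axis [-0.001 -0.001 -1.   ] jaw yaw deg -40.1 z-axis [-0.645 -0.764  0.001] q [ 0.63  0.41  0.05  1.21 -0.    2.91] F [0.9 0.6 0.3] w 0.0855
shift mm tool: [115.3  -0.5  -0.9]
stamp 83 zmax 0.0774 mid [ 0.4383 -0.1129  0.0677] mean [ 0.439  -0.1121  0.0679] topmean [ 0.4396 -0.1121  0.0697] 64 ext [0.024 0.026 0.019]
[([0.443, -0.115, 0.006], 0.49), ([0.703, -0.255, -0.001], 0.44), ([0.612, 0.093, 0.006], 0.34)]
stamp 132 zmax 0.0795 mid [ 0.4355 -0.1147  0.05  ] mean [ 0.4344 -0.1098  0.0561] topmean [ 0.4355 -0.1118  0.0716] 49 ext [0.023 0.025 0.059]
```

View pics/s6.png

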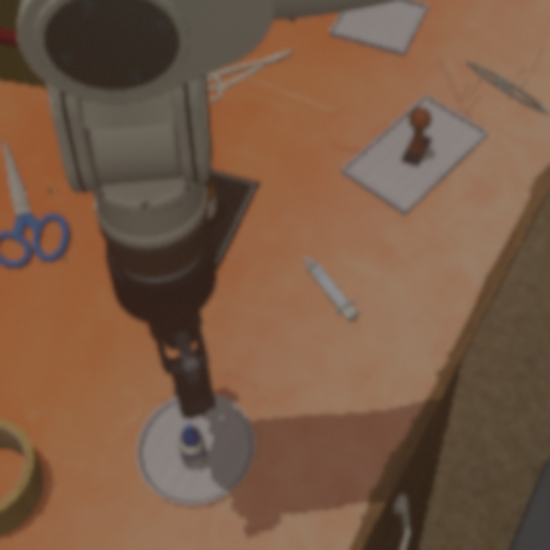

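The stamp stands mid-tray. The gripper is over the vial (crop (190,440)), so I descend.

Request:
play_rows(plan=[[6,-1.5,-1.5,0,0,0,-1],[12,0,0,0,0,0,-1],[14,0,0,0,0,0,-1],[14,0,0,0,0,0,-1],[14,0,0,0,0,0,-1],[14,0,0,0,0,0,-1],[14,0,0,0,0,0,-1],[12,0,0,0,0,0,-1],[8,0,0,0,0,0,-1],[6,0,0,0,0,0,-1],[0,0,0,0,0,0,-1],[0,0,0,0,0,0,1],[0,0,0,0,0,0,1],[0,0,0,0,0,0,1],[0,0,0,0,0,0,1],[0,0,0,0,0,0,1],[0,0,0,0,0,0,1],[0,0,0,0,0,0,1],[0,0,0,0,0,0,1],[0,0,0,0,0,0,1]])

```text
clock: 20.35
eef_pos: [0.4547, 0.3375, 0.02]
tool_rot: [0.642, 0.298, -0.641, 0.298]
ft_force: [-0.5, -0.3, 4.7]
grip_width: 0.0132
```

Request:
play_rows(plan=[[0,0,0,0,0,0,1],[0,0,0,0,0,0,1]])

```text
clock: 20.52
eef_pos: [0.4547, 0.3375, 0.0199]
tool_rot: [0.641, 0.298, -0.641, 0.298]
ft_force: [-1.4, 1.0, 5.3]
grip_width: 0.0133
```

```bash
python3 - <<'E'
from h import *
go()
s=camera("scene");a=cv2.cvtColor(s["frame"],cv2.COLOR_RGB2BGR)[290:400,210:330]
cv2.imwrite("pics/s7.png",cv2.resize(a,None,fx=4.5,fy=4.5,interpolation=2))
E
```

```text
clock 20.52 tcp [0.4547 0.3375 0.0199] x-axis [ 0.001  0.001 -1.   ] jaw yaw deg -40.1 z-axis [-0.644 -0.765 -0.001] q [ 0.64  0.51 -0.11  0.95  0.    2.91] F [-1.4  1.   5.3] w 0.0133
```

View pics/s7.png

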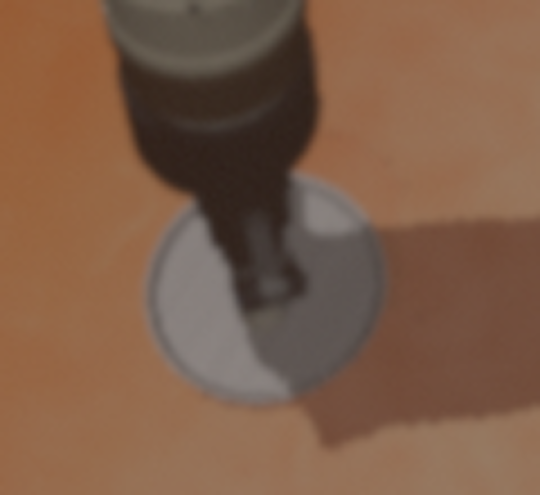

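The pale vial body shows between the fingertips at (270,290). Lifting gently, then checking.

Request:
play_rows(plan=[[-3,0,0,0,0,0,1],[-5,0,0,0,0,0,1],[-8,0,0,0,0,0,1],[-12,0,0,0,0,0,1],[-14,0,0,0,0,0,1],[-12,0,0,0,0,0,1],[-6,0,0,0,0,0,1],[0,0,0,0,0,0,1],[0,0,0,0,0,0,1]])

```text
clock: 21.32
eef_pos: [0.4545, 0.3372, 0.0796]
tool_rot: [0.641, 0.298, -0.641, 0.298]
ft_force: [-0.7, -0.5, -0.8]
grip_width: 0.0129
```

```bash
python3 - <<'E'
from h import *
go((.585,-.305,.08))
s=camera("scene");a=cv2.cvtColor(s["frame"],cv2.COLOR_RGB2BGR)[270:400,200:330]
cv2.imwrite("pics/s8.png",cv2.resize(a,None,fx=4.2,fy=4.2,interpolation=2))
E
```

```text
clock 21.32 tcp [0.4545 0.3372 0.0796] x-axis [ 0.  0. -1.] jaw yaw deg -40.1 z-axis [-0.644 -0.765 -0.   ] q [ 0.64  0.45 -0.03  1.09 -0.    2.91] F [-0.7 -0.5 -0.8] w 0.0129
shift mm tool: [-5.000e-01  5.135e+02  4.071e+02]
```

View pics/s8.png

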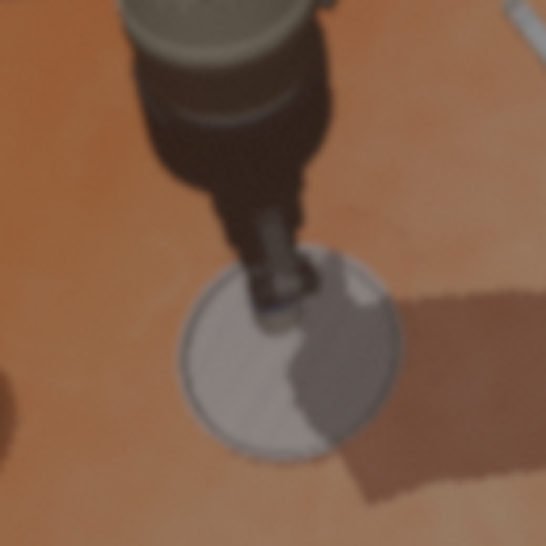

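The vial is held, with its foot visible at (278,325). I raise it 40 mm and carry it to the square tray.

Request:
play_rows(plan=[[-8,4,3.2,0,0,0,1],[-8,9,7.1,0,0,0,1],[-8,15,11.9,0,0,0,1],[-8,22,17.4,0,0,0,1],[-8,22,17.4,0,0,0,1],[0,22,17.4,0,0,0,1],[0,22,17.4,0,0,0,1],[0,22,17.4,0,0,0,1],[0,22,17.4,0,0,0,1],[0,22,17.4,0,0,0,1],[0,22,17.4,0,0,0,1],[0,22,17.4,0,0,0,1],[0,22,17.4,0,0,0,1],[0,22,17.4,0,0,0,1],[0,22,17.4,0,0,0,1],[0,22,17.4,0,0,0,1],[0,22,17.4,0,0,0,1],[0,22,17.4,0,0,0,1],[0,22,17.4,0,0,0,1],[0,22,17.4,0,0,0,1]])

```text
clock: 23.03
eef_pos: [0.5564, -0.1674, 0.1199]
tool_rot: [-0.641, -0.298, 0.641, -0.298]
ft_force: [-0.2, 0.4, -0.1]
grip_width: 0.0132
```

Request:
play_rows(plan=[[0,22,17.5,0,0,0,1],[0,22,17.5,0,0,0,1],[0,22,17.5,0,0,0,1],[0,18,14.3,0,0,0,1],[0,13,10.3,0,0,0,1],[0,8,6.5,0,0,0,1],[0,4.5,3.6,0,0,0,1],[0,2,2,0,0,0,1],[8,0,0,0,0,0,1],[14,0,0,0,0,0,1],[14,0,0,0,0,0,1],[14,0,0,0,0,0,1],[12,0,0,0,0,0,1],[8,0,0,0,0,0,1],[0,0,0,0,0,0,1],[0,0,0,0,0,0,1]])

```text
clock: 24.37
eef_pos: [0.5845, -0.3041, 0.049]
tool_rot: [-0.641, -0.299, 0.641, -0.298]
ft_force: [0.4, -0.4, 0.8]
grip_width: 0.0132
```

```bash
python3 - <<'E'
from h import *
go((.585,-.305,.0205))
s=camera("scene");a=cv2.cvtColor(s["frame"],cv2.COLOR_RGB2BGR)[80:210,290:420]
cv2.imwrite("pics/s9.png",cv2.resize(a,None,fx=4.2,fy=4.2,interpolation=2))
E
```

```text
clock 24.37 tcp [ 0.5845 -0.3041  0.049 ] x-axis [-0.001  0.001 -1.   ] jaw yaw deg -40.0 z-axis [-0.643 -0.765  0.   ] q [-0.48  0.65  0.23  1.15  0.    1.79] F [ 0.4 -0.4  0.8] w 0.0132
shift mm tool: [28.5  1.   0.3]
```

View pics/s9.png

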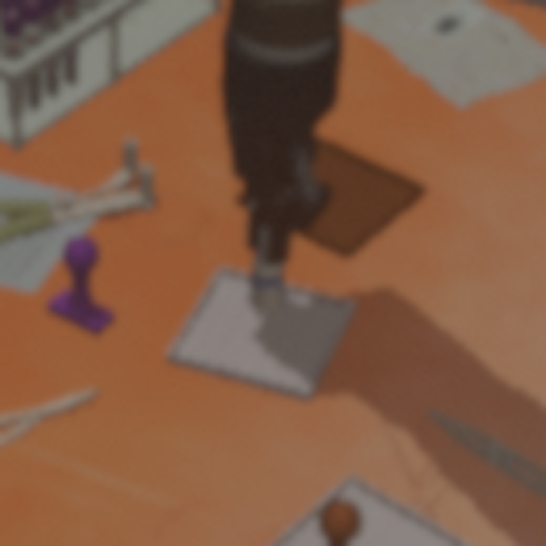

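The vial hangs upright over the middle of the square tray at (268,290). Lowering.

Request:
play_rows(plan=[[6,1,0,0,0,0,1],[8,0,0,0,0,0,1],[7,0,0,0,0,0,1],[4,0,0,0,0,0,1],[2,0,0,0,0,0,1],[1,0,0,0,0,0,1],[0,0,0,0,0,0,1],[0,0,0,0,0,0,1]])

```text
clock: 25.08
eef_pos: [0.5857, -0.3059, 0.0215]
tool_rot: [0.641, 0.298, -0.641, 0.298]
ft_force: [-0.7, -0.2, 0.8]
grip_width: 0.0133
```

Request:
play_rows(plan=[[1,0,0,0,0,0,1],[0.7,0,0,0,0,0,1],[0,0,0,0,0,0,1],[0,0,0,0,0,0,1]])

```text
clock: 25.42
eef_pos: [0.5859, -0.3059, 0.0201]
tool_rot: [0.641, 0.298, -0.641, 0.298]
ft_force: [0.1, -0.2, 0.4]
grip_width: 0.0131
```

Request:
play_rows(plan=[[0.5,0,0,0,0,0,1],[0,0,0,0,0,0,1],[0,0,0,0,0,0,-1],[0,0,0,0,0,0,-1],[0,0,0,0,0,0,-1],[0,0,0,0,0,0,-1],[0,0,0,0,0,0,-1],[0,0,0,0,0,0,-1],[0,0,0,0,0,0,-1],[-8,0,0,0,0,0,-1],[-16,0,0,0,0,0,-1],[-20,0,0,0,0,0,-1],[-20,0,0,0,0,0,-1],[-20,0,0,0,0,0,-1],[-16,0,0,0,0,0,-1],[-10,0,0,0,0,0,-1],[0,0,0,0,0,0,-1]])

```text
clock: 26.83
eef_pos: [0.5873, -0.3067, 0.1329]
tool_rot: [0.642, 0.297, -0.64, 0.3]
ft_force: [1.3, -0.2, 0.4]
grip_width: 0.0854
```

```bash
python3 - <<'E'
from h import *
go((.617,.094,.13))
E
```

```text
clock 26.83 tcp [ 0.5873 -0.3067  0.1329] x-axis [ 0.005 -0.003 -1.   ] jaw yaw deg -40.1 z-axis [-0.644 -0.765 -0.001] q [-0.48  0.6   0.36  1.32  0.    1.79] F [ 1.3 -0.2  0.4] w 0.0854
shift mm tool: [   1.9 -235.4 -325.6]
```

Request:
play_rows(plan=[[0,-5,-7,0,0,0,-1],[0,-10,-14,0,0,0,-1],[0,-14.5,-20,0,0,0,-1],[0,-14.5,-20,0,0,0,-1],[0,-14.5,-20,0,0,0,-1],[0,-14.5,-20,0,0,0,-1],[0,-14.5,-20,0,0,0,-1],[0,-14.5,-20,0,0,0,-1],[0,-14.5,-20,0,0,0,-1],[0,-14.5,-20,0,0,0,-1],[0,-14.5,-20,0,0,0,-1],[0,-14.5,-20,0,0,0,-1],[0,-14.5,-20,0,0,0,-1],[0,-14.5,-20,0,0,0,-1],[0,-14.5,-20,0,0,0,-1],[0,-14.5,-20,0,0,0,-1],[0,-10,-14,0,0,0,-1],[0,-5,-7,0,0,0,-1],[0,-2.4,-3.6,0,0,0,-1],[0,0,0,0,0,0,-1]])

```text
clock: 28.5
eef_pos: [0.6143, 0.0961, 0.1282]
tool_rot: [-0.64, -0.299, 0.642, -0.299]
ft_force: [0.2, -0.7, 0.1]
grip_width: 0.0852
```

Request:
play_rows(plan=[[0,0,0,0,0,0,-1],[0,0,0,0,0,0,-1]])

```text
clock: 28.67
eef_pos: [0.6151, 0.0939, 0.129]
tool_rot: [-0.641, -0.298, 0.642, -0.298]
ft_force: [1.3, -0.5, 0.8]
grip_width: 0.0852
```

```bash
python3 - <<'E'
from h import *
go((.617,.094,.02))
p=camera("top");objs(p,{"vial":(.585,-.305),"stamp":(.438,-.113)},.02,.04)
a=cv2.cvtColor(p["frame"],cv2.COLOR_RGB2BGR)[100:320,210:510]
cv2.imwrite("pics/t10.png",cv2.resize(a,None,fx=2.4,fy=2.4,interpolation=2))
E
```

```text
clock 28.67 tcp [0.6151 0.0939 0.129 ] x-axis [-0.001 -0.    -1.   ] jaw yaw deg -40.2 z-axis [-0.645 -0.764  0.001] q [ 0.15  0.52  0.22  1.27 -0.    2.42] F [ 1.3 -0.5  0.8] w 0.0852
shift mm tool: [109.    1.4  -1.4]
vial 66 zmax 0.0702 mid [ 0.5852 -0.3035  0.0467] mean [ 0.5842 -0.3018  0.047 ] topmean [ 0.5852 -0.3043  0.0642] 13 ext [0.02  0.021 0.047]
stamp 83 zmax 0.0761 mid [ 0.4383 -0.1129  0.0667] mean [ 0.439  -0.1121  0.068 ] topmean [ 0.4397 -0.1122  0.0692] 72 ext [0.024 0.027 0.019]
```

View pics/t10.png

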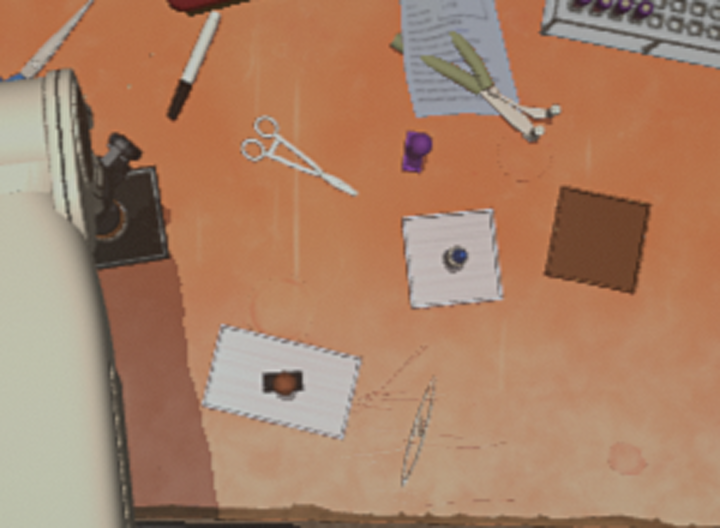

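The vial (455,257) and stamp (283,383) both stand in the middle of their trays. Now gripping the jar.

Request:
play_rows(plan=[[6,0.5,-1,0,0,0,-1],[12,0,0,0,0,0,-1],[14,0,0,0,0,0,-1],[14,0,0,0,0,0,-1],[14,0,0,0,0,0,-1],[14,0,0,0,0,0,-1],[14,0,0,0,0,0,-1],[12,0,0,0,0,0,-1],[6,0,0,0,0,0,-1],[2,0,0,0,0,0,-1],[0,0,0,0,0,0,-1],[0,0,0,0,0,0,1],[0,0,0,0,0,0,1],[0,0,0,0,0,0,1],[0,0,0,0,0,0,1],[0,0,0,0,0,0,1],[0,0,0,0,0,0,1],[0,0,0,0,0,0,1],[0,0,0,0,0,0,1],[0,0,0,0,0,0,1]])

```text
clock: 30.38
eef_pos: [0.6173, 0.0955, 0.0224]
tool_rot: [0.642, 0.298, -0.64, 0.298]
ft_force: [0.3, 0.1, 5.5]
grip_width: 0.0414
```

Request:
play_rows(plan=[[-4,0,0,0,0,0,1],[-8,0,0,0,0,0,1],[-12,0,0,0,0,0,1],[-14,0,0,0,0,0,1],[-12,0,0,0,0,0,1],[-10,0,0,0,0,0,1],[0,0,0,0,0,0,1],[0,0,0,0,0,0,1]])

```text
clock: 31.05
eef_pos: [0.6166, 0.0954, 0.0817]
tool_rot: [0.641, 0.298, -0.641, 0.298]
ft_force: [-0.4, -0.2, -1.5]
grip_width: 0.0415
```

```bash
python3 - <<'E'
from h import *
go((.4575,.3277,.08))
E
```

```text
clock 31.05 tcp [0.6166 0.0954 0.0817] x-axis [ 0.001  0.    -1.   ] jaw yaw deg -40.1 z-axis [-0.644 -0.765 -0.001] q [0.15 0.56 0.15 1.16 0.   2.42] F [-0.4 -0.2 -1.5] w 0.0415
shift mm tool: [   1.5 -271.3  -75.2]
```

Request:
play_rows(plan=[[0,-6,-1.7,0,0,0,1],[0,-13,-3.6,0,0,0,1],[0,-20,-5.5,0,0,0,1],[0,-20,-5.5,0,0,0,1],[0,-20,-5.5,0,0,0,1],[0,-20,-5.5,0,0,0,1],[0,-20,-5.5,0,0,0,1],[0,-20,-5.5,0,0,0,1],[0,-20,-5.5,0,0,0,1],[0,-20,-5.5,0,0,0,1],[0,-20,-5.5,0,0,0,1],[0,-20,-5.5,0,0,0,1],[0,-20,-5.5,0,0,0,1],[0,-16,-4.4,0,0,0,1],[0,-10,-2.8,0,0,0,1],[0,-5,-1.5,0,0,0,1],[0,-1.3,-0.7,0,0,0,1],[10,0,0,0,0,0,1],[12,0,0,0,0,0,1],[10,0,0,0,0,0,1]])

```text
clock: 32.72
eef_pos: [0.4575, 0.3267, 0.048]
tool_rot: [-0.641, -0.298, 0.641, -0.298]
ft_force: [-0.2, 0.6, -0.7]
grip_width: 0.0414
```

Request:
play_rows(plan=[[8,0,0,0,0,0,1],[8,0,0,0,0,0,1],[5,0,0,0,0,0,1],[3,0,0,0,0,0,1],[2,0,0,0,0,0,1],[0,0,0,0,0,0,1],[0,0,0,0,0,0,1],[0,0,0,0,0,0,1]])

```text
clock: 33.38
eef_pos: [0.4577, 0.328, 0.0238]
tool_rot: [0.642, 0.298, -0.641, 0.298]
ft_force: [0.0, 0.7, -0.8]
grip_width: 0.0415
```

Request:
play_rows(plan=[[1.5,0,0,0,0,0,1],[1,0,0,0,0,0,1],[0,0,0,0,0,0,1],[0,0,0,0,0,0,-1],[0,0,0,0,0,0,-1],[0,0,0,0,0,0,-1],[0,0,0,0,0,0,-1],[0,0,0,0,0,0,-1],[0,0,0,0,0,0,-1],[0,0,0,0,0,0,-1],[-8,0,0,0,0,0,-1],[-16,0,0,0,0,0,-1],[-20,0,0,0,0,0,-1],[-20,0,0,0,0,0,-1],[-20,0,0,0,0,0,-1],[-16,0,0,0,0,0,-1],[-8,0,0,0,0,0,-1],[0,0,0,0,0,0,-1]])

```text
clock: 34.88
eef_pos: [0.4587, 0.3286, 0.1314]
tool_rot: [0.643, 0.299, -0.639, 0.298]
ft_force: [-0.5, 0.1, 0.0]
grip_width: 0.0852
```

Request:
play_rows(plan=[[0,10,10,0,0,0,-1],[0,15,15,0,0,0,-1],[0,18,18,0,0,0,-1],[0,18,18,0,0,0,-1],[0,18,18,0,0,0,-1],[0,18,18,0,0,0,-1],[0,18,18,0,0,0,-1],[0,15,15,0,0,0,-1],[0,10,10,0,0,0,-1],[0,0,0,0,0,0,-1],[0,0,0,0,0,0,-1]])

```text
clock: 35.8
eef_pos: [0.4732, 0.1291, 0.1276]
tool_rot: [-0.641, -0.298, 0.642, -0.297]
ft_force: [0.9, -0.9, -0.0]
grip_width: 0.0855
```

```bash
python3 - <<'E'
from h import *
go()
p=camera("top");objs(p,{"jar":(.4575,.3277),"vial":(.585,-.305)},.02,.04)
s=camera("scene");objs(s,{"jar":(.4575,.3277),"vial":(.585,-.305),"stamp":(.438,-.113)},.02,.04)
a=cv2.cvtColor(s["frame"],cv2.COLOR_RGB2BGR)[100:400,180:480];b=cv2.cvtColor(p["frame"],cv2.COLOR_RGB2BGR)[150:310,110:230]
cv2.imwrite("pics/f.png",np.hstack([cv2.resize(a,(500,500)),cv2.resize(b,(290,387))] if 0 else [cv2.resize(a,(500,500)),cv2.resize(b,(290,500))]))
E
```

```text
clock 35.8 tcp [0.4732 0.1291 0.1276] x-axis [-0.002 -0.    -1.   ] jaw yaw deg -40.2 z-axis [-0.646 -0.763  0.002] q [ 0.27  0.27 -0.16  1.14  0.    2.54] F [ 0.9 -0.9 -0. ] w 0.0855
jar 67 zmax 0.079 mid [0.457  0.3395 0.0739] mean [0.4565 0.339  0.0743] topmean [0.4565 0.339  0.0743] 67 ext [0.036 0.018 0.01 ]
vial 65 zmax 0.0695 mid [ 0.5852 -0.3039  0.0461] mean [ 0.5842 -0.3019  0.0476] topmean [ 0.5851 -0.3041  0.0631] 16 ext [0.02  0.022 0.047]
jar 690 zmax 0.0799 mid [0.4547 0.3275 0.05  ] mean [0.4507 0.3316 0.061 ] topmean [0.4551 0.3268 0.0754] 382 ext [0.046 0.046 0.06 ]
vial 93 zmax 0.0708 mid [ 0.5811 -0.3041  0.0454] mean [ 0.5801 -0.302   0.0422] topmean [ 0.582  -0.3053  0.0635] 13 ext [0.023 0.019 0.051]
stamp 131 zmax 0.0769 mid [ 0.4359 -0.113   0.0486] mean [ 0.4345 -0.1098  0.0561] topmean [ 0.4352 -0.1118  0.0701] 60 ext [0.025 0.024 0.057]
```

View pics/f.png

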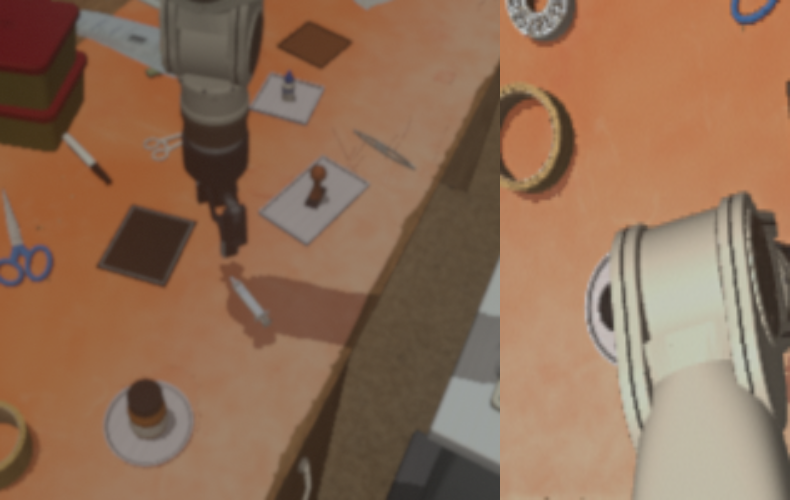

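The scene view shows the jar in the round tray at (148,410), the vial in the square tray at (289,88) and the stamp in the oblong tray at (318,185). All three are upright, and the robot is touching nothing. Handing in.

```bash
python3 - <<'E'
from workcell import *
print(job_done())
E
```

```text
the job is handed in; nothing more can be done
None
```

The jar, vial and stamp are each standing upright in the middle of their own trays. I handed the job in about 36 s into the 112 s allowed; `job_done()` reports no verdict.

I parked the jar on the mat and moved the stamp from the square to the oblong tray. The vial then went from the round to the square tray, and the jar from the mat to the round tray.

**Last checks:**

| Thing | Distance from tray centre | Based on |
|---|---|---|
| Vial | about 1 mm | top camera |
| Stamp | about 1 mm | top camera |
| Jar | about 1 mm | release pose; the scene camera puts it about 2.5 mm off |

The limit is 15 mm. The gripper was open, about 200 mm away, and touching nothing.

**Disagreements:**
- **Camera offset:** the scene camera reads about 3–4 mm lower in x than the top camera. I went by the top camera, because it matched where I had set the jar down on the mat.
- **Jar not confirmed from above:** the arm partly hid the jar in the last top picture, so that camera's jar reading was not usable.
- **Gripper opening:** it read 5–10 mm less than the true diameters on every grasp, but all three held without trouble.

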